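Push the green filter glass up out of its slot

TASK

The sloping rack on the welding bench holds two helmet filter glasses side by side, each in its own slotted lane. Slide the dark green one up its slope (its lower edge is free to be pushed), out of the slots and over the top, until it lies flat and wholly on the level shelf behind its lane, and let go; leave the amber one seated in its slot.

Things in the scene. Friction and masses are not known exactly. Their poses are not given: they have to be found in the camera images.
- filter_rack: Blue sheet-metal rack, base plate 262x276x6 mm, fixed. Origin on the bench (z=0) straight below the crest (line where slopes and level shelf meet), midway between its two lanes; +x points up the slope and over the shelf, +y left, +z up; it may be turned up to 0.3 rad about the vertical. Lane centres y=+-65 mm; lanes 114 mm wide between walls 11 mm high; crest x=0, z=87 mm.
- left_foot (a point): Foot of the left lane's bed, mid-lane: rack x=-110, y=65, z=28 mm. From here the bed rises 125 mm at 28 degrees to the crest. Bed and shelf are two side rails with an open gap 62 mm wide between them, open at the foot, down to the base plate's top (z=6 mm) and on to the shelf's fence: fingertips can go below the glass and travel along it. Axes as the rack's.
- right_foot (a point): The same point of the right lane: rack x=-110, y=-65, z=28 mm. In both lanes two foot stops 8 mm high hold the glass's lower corners, leaving the middle 62 mm of its lower edge free, and lips 3 mm thick, 8.5 mm above the bed, overlap its side edges by 5 mm over the lowest 75 mm of the slope, so it comes out only up the slope. Axes as the rack's.
- left_shelf (a point): Middle of the level shelf behind the left lane: rack x=65, y=65, z=87 mm. The shelf runs from the crest (x=0) to a fence at x=130 mm, 12 mm high. Axes as the rack's.
- right_shelf (a point): Middle of the level shelf behind the right lane: rack x=65, y=-65, z=87 mm. Same form as the left one.
- green_filter: Dark green glass: loose rigid plate 90 mm (x, up the slope) x 110 (y) x 5 mm, about 0.12 kg. Origin at the centre of its underside. Starts in either lane, lying on the 28 degree bed with its lower edge on the foot stops, at rack x=-110 mm, z=28 mm. Pushed up, it tips over on to the shelf as its middle passes the crest; flat on the shelf its origin is at z=87 mm.
- amber_filter: The amber (orange) filter glass, same size and axes, in the other lane, where it must stay.

How it is judged:
By the outcome, as a careful person would: the job done as asked, in the order asked, and still so for the second after the job is handed in, with the robot touching nothing.
It also fails if it takes over 32 s, if anything falls off the work surface, if the arm or the gripper's body presses on something with over 40 N, if the wrist force passes 120 N, or if a joint passes its speed limit or range.

ROBOT

A 6-joint arm with a two-finger parallel gripper is mounted at the origin on a cart in front of the work surface, level with it; the furniture and walls round the work are solid. World frame = base frame: x ahead of the robot, y to its left, z up, the work surface at z = 0. Lengths are in m, angles in rad, forces in N, time in s.
With the tool pointing down it reaches from about 0.325 to 0.875 m from the base axis. Payload 4.4 kg.
Tool frame: the origin (TCP) lies at the very end of the fingers, on their centre line; the grasp point (between the pads) lies 19 mm behind it; z points along the fingers, y is the line along which they close (so a half turn about z gives the same grasp; the last joint's range is limited). The gripper opens to 85 mm and grips with 20 to 120 N. Pads are 22 mm wide; open, the fingers measure 114 mm over their backs; the gripper's body (76 mm by 85 mm) begins 54 mm behind the grasp point. The pads swing forward as they close: fully open they stand 13 mm farther back than shut.
Start: joints at [-1.391, 0.207, 1.542, -0, 1.393, -0.15], TCP at [0.187, -0.544, 0.231] pointing down, gripper open.
Joint ranges: [-2.73, 2.73], [-0.86, 2.22], [0.23, 2.46], [-1.11, 4.25], [0.08, 2.63], [-2.82, 2.82]. Speed limits (rad/s): [2.79, 2.79, 3.14, 3.14, 3.14, 3.14].

INTERFACE

Orientations are given as a unit quaternion [x, y, z, w].
In Python, from station import robot, imaging, read_t, read_joint_pos, read_dq, read_effort, read_tool_pos, read_ee_rot, read_force, read_moment, read_grip_width, read_gripper_force gives the robot as it stands (robot), with the cameras (imaging) and the readings as plain functions. Calls block until the motion is done:
- robot.reach(position, orientation): joint-space move of the TCP to a pose.
- robot.move_straight(position, rate=0.15, rot=None, threshold=None): straight line of the TCP; rot=None keeps the orientation; rate is the mean speed in m/s. With threshold (N) it stops when the force on the tool has changed by that much, and returns True; else False.
- robot.goto_joints(angles): joint-space move.
- robot.set_gripper(opening, newtons=None): finger opening in m; newtons is the grip in N (None keeps the last); returns when the fingers have stopped.
- robot.sleep(seconds).
- robot.solve_ik(position, orientation): joint angles nearest the present ones, or None.
- imaging.grab_frame(name): name is "side" or "top"; returns (picture, depth): 480x640x3 uint8, blue, green, red; 480x640 float32, m along the optical axis (not along the pixel's ray), 0 where there is no reading.
- imaging.camera_params(name): a dict with "fx", "fy", "cx", "cy" (pixels), "extrinsics" (4x4, takes a point from world to camera coordinates). Camera axes: x right, y up, looking along -z (the intrinsics and any distortion apply to the point x, -y, -z); pixel columns grow to the right and rows downward; lengths in m; the calibration is good to about 2 mm. A picture is of the moment at which its call begins. camera_params takes no time and is no camera call.
A pose or a line that the arm cannot do raises robot.IKError and nothing moves.
- robot.job_done(): hands the job in; it is judged then, once.
Readings, each from a call of its own:
- read_t(): time.
- read_joint_pos(): joint angles.
- read_dq(): joint speeds.
- read_effort(): joint torques, N m.
- read_tool_pos(): TCP position.
- read_ee_rot(): TCP orientation.
- read_force(): force on the tool from outside, world axes, zero at the start.
- read_moment(): the same for the moment, N m.
- read_grip_width(): finger opening in m.
- read_gripper_force(): force on a finger pad.
Only numpy, scipy, OpenCV 4.12 (cv2) and the standard library are available. Lean on these libraries where they do the work, as an engineer would, in place of code of your own. Each camera call takes 0.05 s, during which the arm holds its last target. There are 200 camera calls.

## Working session

There is one attempt and no reset: what is moved stays moved. The work goes in short steps, each a Python script; the robot and the scene stay as the last script left them, time stands still between calls to the robot, and variables do not carry over. Pictures are saved under pics/ and viewed, at most 10 in all, crops included, and the job is handed in when it is done.

```bash
mkdir -p pics; ls
python3 - <<'E'
from station import robot, imaging, read_t, read_joint_pos, read_dq, read_effort, read_tool_pos, read_ee_rot, read_force, read_moment, read_grip_width, read_gripper_force
import cv2, numpy as np
np.set_printoptions(precision=4,suppress=True)
for n in("side","top"):
    im,d=imaging.grab_frame(n); cv2.imwrite(f"pics/{n}0.png",im); np.savez(f"pics/{n}0.npz",im=im,d=d)
    print(n,imaging.camera_params(n), (d>0).mean())
print(read_t(),read_ee_rot(),read_force())
E
```

```text
pics
station.py
side {'fx': 507.66116708567466, 'fy': 507.66116708567466, 'cx': 328.60296241232686, 'cy': 241.2753253679916, 'extrinsics': array([[-0.8946, -0.447 ,  0.0018,  0.4785],
       [ 0.2919, -0.5813,  0.7596, -0.2624],
       [-0.3385,  0.68  ,  0.6504, -0.6797],
       [ 0.    ,  0.    ,  0.    ,  1.    ]])} 0.9960091145833333
top {'fx': 450.07811138723974, 'fy': 450.07811138723974, 'cx': 318.0756242916091, 'cy': 232.94111681502173, 'extrinsics': array([[-0.0036, -0.9992,  0.0409, -0.0937],
       [ 0.9865,  0.0032,  0.1634, -0.5782],
       [-0.1634,  0.0409,  0.9857, -0.8516],
       [ 0.    ,  0.    ,  0.    ,  1.    ]])} 0.9957649739583333
0.1 [ 0.9864  0.1647 -0.     -0.0011] [0.5611 0.5971 0.8334]
```

View pics/side0.png

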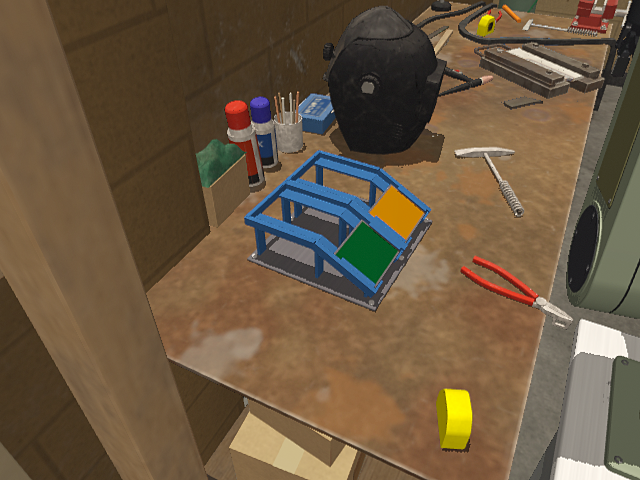

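View pics/top0.png

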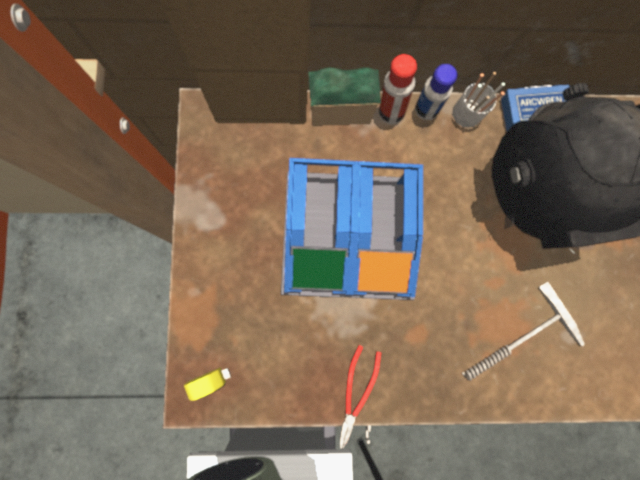

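The side view shows green at about (367,253) and amber at (400,211). The top view shows green at (319,269) in the left (+y) lane, amber at (384,271), the crest near row 248 and the fence near row 160. Next I'll triangulate the glass corners from both views.

```bash
cat > vis.py <<'E'
import cv2, numpy as np
from station import robot, imaging, read_t, read_joint_pos, read_dq, read_effort, read_tool_pos, read_ee_rot, read_force, read_moment, read_grip_width, read_gripper_force
def K(n):
    p=imaging.camera_params(n); return p, np.array([[p["fx"],0,p["cx"]],[0,p["fy"],p["cy"]],[0,0,1]])
F=np.diag([1.,-1,-1])
def P(n):
    p,k=K(n); return k@F@p["extrinsics"][:3]
def mask(im,col):
    h=cv2.cvtColor(im,cv2.COLOR_BGR2HSV)
    lo,hi=((50,150,40),(80,255,140)) if col=="green" else ((12,180,150),(25,255,255))
    m=cv2.inRange(h,lo,hi); m=cv2.morphologyEx(m,cv2.MORPH_OPEN,np.ones((3,3)))
    n,l,s,c=cv2.connectedComponentsWithStats(m)
    i=1+np.argmax(s[1:,4]); return (l==i).astype(np.uint8)
def quad(m):
    c=max(cv2.findContours(m,0,2)[0],key=cv2.contourArea); h=cv2.convexHull(c)
    return cv2.approxPolyN(h,4,ensure_convex=True).reshape(-1,2).astype(float)
def cloud(n,m,d):
    p,k=K(n); v,u=np.nonzero((m>0)&(d>0)); z=d[v,u]
    c=np.c_[(u-k[0,2])/k[0,0]*z,-(v-k[1,2])/k[1,1]*z,-z]
    E=p["extrinsics"]; return (c-E[:3,3])@E[:3,:3]
def tri(us,ut):
    X=cv2.triangulatePoints(P("side"),P("top"),us.T,ut.T); return (X[:3]/X[3]).T
E
python3 - <<'E'
from vis import *
np.set_printoptions(precision=4,suppress=True)
D={n:np.load(f"pics/{n}0.npz") for n in("side","top")}
for col in("green","amber"):
    q={}
    for n in D:
        m=mask(D[n]["im"],col); q[n]=quad(m); c=cloud(n,m,D[n]["d"]); ce=np.median(c,0)
        nn=np.linalg.svd(c-c.mean(0),full_matrices=False)[2][2]; nn*=np.sign(nn[2])
        print(col,n,m.sum(),"depth centre",c.mean(0),"normal",nn,"slope",np.degrees(np.arccos(nn[2])),"yaw",np.arctan2(-nn[1],-nn[0]))
    # match corners: choose cyclic shift with the least reprojection error
    best=None
    for s in range(4):
        for r in (1,-1):
            t=np.roll(q["top"][::r],s,0); X=tri(q["side"],t)
            e=0
            for n,u in(("side",q["side"]),("top",t)):
                h=np.c_[X,np.ones(4)]@P(n).T; e+=np.abs(h[:,:2]/h[:,2:]-u).max()
            if best is None or e<best[0]: best=(e,X)
    X=best[1]; print("reproj",best[0]); print(X, "centre",X.mean(0)); print("sides",np.linalg.norm(X-np.roll(X,1,0),axis=1))
E
```

```text
green side 1878 depth centre [ 0.5068 -0.0954  0.0538] normal [-0.469   0.0179  0.883 ] slope 27.98868917034775 yaw -0.038249285592566976
green top 1772 depth centre [ 0.5065 -0.093   0.0552] normal [-0.4681  0.0211  0.8834] slope 27.940163952765985 yaw -0.04498585014743868
reproj 2.630661910509019
[[ 0.4685 -0.1398  0.038 ]
 [ 0.472  -0.0445  0.0389]
 [ 0.5433 -0.0452  0.0736]
 [ 0.5379 -0.1421  0.0774]] centre [ 0.5054 -0.0929  0.057 ]
sides [0.0799 0.0954 0.0793 0.0971]
amber side 1404 depth centre [ 0.5013 -0.2263  0.054 ] normal [-0.4673  0.0186  0.8839] slope 27.881746250708396 yaw -0.03987372761794363
amber top 1715 depth centre [ 0.5011 -0.2238  0.0553] normal [-0.4673  0.0172  0.884 ] slope 27.876413667689167 yaw -0.036746554754094087
reproj 1.4601189815006705
[[ 0.4639 -0.2708  0.0358]
 [ 0.4674 -0.1758  0.0394]
 [ 0.5385 -0.1759  0.0722]
 [ 0.5322 -0.2709  0.0786]] centre [ 0.5005 -0.2234  0.0565]
sides [0.0806 0.0952 0.0783 0.0954]
```

Run:
```python
from vis import *
np.set_printoptions(precision=4,suppress=True)
yaw=-0.042; O=np.array([.5764,-.1624,0]); R=cv2.Rodrigues(np.array([0,0,yaw]))[0]
for n in("side","top"):
    D=np.load(f"pics/{n}0.npz"); h=cv2.cvtColor(D["im"],cv2.COLOR_BGR2HSV)
    m=cv2.inRange(h,(98,140,60),(118,255,255)); c=(cloud(n,m,D["d"])-O)@R
    c=c[(abs(c[:,0])<.2)&(abs(c[:,1])<.18)]
    sh=c[(c[:,0]>.03)&(c[:,0]<.11)&(c[:,2]>.075)]
    print(n,"shelf z",np.median(sh[(sh[:,2]<.093)][:,2]),"xmax",np.percentile(c[c[:,2]>.09][:,0],99.5),"y range",np.percentile(sh[:,1],[.5,99.5]))
    hy,e=np.histogram(sh[:,1],np.arange(-.14,.141,.004)); print(dict(zip((1e3*e[:-1]).astype(int).tolist(),hy.tolist())))
    # crest: bed points near left wall rail on the slope vs shelf level
    r=c[(abs(abs(c[:,1])-.065)<.05)&(c[:,2]<.093)&(c[:,0]>-.03)&(c[:,0]<-.003)]; 
    if len(r)>5: print("crest x from slope pts",np.median(r[:,0]+(.087-r[:,2])/np.tan(np.radians(28))),len(r))
from station import robot, imaging, read_t, read_joint_pos, read_dq, read_effort, read_tool_pos, read_ee_rot, read_force, read_moment, read_grip_width, read_gripper_force
q=[np.cos(yaw/2),np.sin(yaw/2),0,0]
for x,z in((-.155,.2),(-.155,.014),(.0,.075),(.01,.2)):
    p=O+R@np.array([x,.065,z]); print(p,robot.solve_ik(p,q))
```

```text
side shelf z 0.08670081621397302 xmax 0.13605015114446106 y range [-0.128   0.1335]
{-140: 0, -136: 0, -132: 13, -128: 39, -124: 163, -120: 75, -115: 42, -111: 44, -107: 39, -103: 46, -99: 56, -95: 42, -91: 0, -87: 0, -83: 0, -79: 0, -75: 0, -71: 0, -67: 0, -63: 0, -59: 0, -55: 0, -51: 0, -47: 0, -43: 0, -39: 0, -35: 7, -31: 46, -27: 48, -23: 43, -19: 12, -15: 0, -11: 1, -7: 28, -3: 58, 0: 47, 4: 84, 8: 185, 12: 56, 16: 59, 20: 49, 24: 62, 28: 56, 32: 88, 36: 12, 40: 0, 44: 0, 48: 0, 52: 0, 56: 0, 60: 0, 64: 0, 68: 0, 72: 0, 76: 0, 80: 0, 84: 0, 88: 0, 92: 1, 96: 42, 100: 60, 104: 68, 108: 64, 112: 10, 116: 0, 120: 13, 124: 67, 128: 192, 132: 118, 136: 0}
crest x from slope pts 0.0014862832065565099 642
top shelf z 0.08810289825615795 xmax 0.13438023008329172 y range [-0.1263  0.1294]
{-140: 0, -136: 0, -132: 0, -128: 66, -124: 133, -120: 76, -115: 79, -111: 79, -107: 79, -103: 81, -99: 83, -95: 35, -91: 0, -87: 0, -83: 0, -79: 0, -75: 0, -71: 0, -67: 0, -63: 0, -59: 0, -55: 0, -51: 0, -47: 0, -43: 0, -39: 0, -35: 1, -31: 46, -27: 86, -23: 78, -19: 79, -15: 83, -11: 64, -7: 67, -3: 84, 0: 85, 4: 82, 8: 107, 12: 79, 16: 80, 20: 84, 24: 80, 28: 79, 32: 60, 36: 0, 40: 0, 44: 0, 48: 0, 52: 0, 56: 0, 60: 0, 64: 0, 68: 0, 72: 0, 76: 0, 80: 0, 84: 0, 88: 0, 92: 0, 96: 17, 100: 83, 104: 81, 108: 80, 112: 81, 116: 84, 120: 89, 124: 83, 128: 43, 132: 0, 136: 0}
crest x from slope pts -0.002605949923276127 540
[ 0.4243 -0.0909  0.2   ] [-0.4112 -0.0722  1.9055 -0.      1.3083  1.2016]
[ 0.4243 -0.0909  0.014 ] [-0.4112  0.2341  2.0412 -0.      0.8662  1.2016]
[ 0.5791 -0.0975  0.075 ] [-0.314   0.4025  1.6387 -0.      1.1004  1.2988]
[ 0.5891 -0.0979  0.2   ] [-0.3095  0.279   1.5187 -0.      1.3438  1.3033]
```

The rack model agrees with the cloud: the shelf is at z = 86.7–88.1 mm, the crest within 3 mm, and the gap centred at y of about 66 mm. Next I'll push with the fingers almost shut, standing upright in the gap.

```bash
cat > rk.py <<'E'
from vis import *
yaw=-0.042; O=np.array([.5764,-.1624,0]); R=cv2.Rodrigues(np.array([0,0,yaw]))[0]
q=[np.cos(yaw/2),np.sin(yaw/2),0,0]
w=lambda x,z,y=.066: O+R@np.array([x,y,z])
def rackpos(): return (R.T@(read_tool_pos()-O)).round(4)
def green(n):
    im,d=imaging.grab_frame(n); m=mask(im,"green"); c=(cloud(n,m,d)-O)@R
    return im,m.sum(),c.min(0).round(4),c.max(0).round(4),c.mean(0).round(4)
E
python3 - <<'E'
from rk import *
robot.reach(w(-.158,.15),q); robot.set_gripper(.012); print(read_t(),read_grip_width(),rackpos())
f0=read_force()
print(robot.move_straight(w(-.158,.016),.12,threshold=8), rackpos(), read_force()-f0)
print(robot.move_straight(w(-.128,.016),.05,threshold=8), rackpos(), read_force()-f0)
print(robot.move_straight(w(-.085,.016+.043*.5317),.04,threshold=12), rackpos(), read_force()-f0, read_t())
for n in("side","top"):
    r=green(n); cv2.imwrite(f"pics/{n}1.png",r[0]); print(n,r[1:])
cv2.imwrite("pics/c1.png",cv2.resize(cv2.imread("pics/side1.png")[130:330,220:480],None,fx=3,fy=3))
E
```

```text
2.6583 0.012021912829838964 [-0.158  0.066  0.15 ]
False [-0.1573  0.0657  0.0166] [-1.18159916  0.68317745  0.72075858]
False [-0.1283  0.0662  0.0158] [-1.99907936  0.5025395   0.20540562]
False [-0.0848  0.066   0.039 ] [-4.01158884  0.67530423  0.66261966] 6.0417
side (np.uint64(1525), array([-0.0727,  0.0136,  0.0517]), array([0.0024, 0.1244, 0.1212]), array([-0.0272,  0.0729,  0.0783]))Traceback (most recent call last):
  File "<stdin>", line 8, in <module>
  File "rk.py", line 7, in green
    im,d=imaging.grab_frame(n); m=mask(im,"green"); c=(cloud(n,m,d)-O)@R
                                ~~~~^^^^^^^^^^^^
  File "vis.py", line 13, in mask
    i=1+np.argmax(s[1:,4]); return (l==i).astype(np.uint8)
        ~~~~~~~~~^^^^^^^^^
    return _wrapfunc(a, 'argmax', axis=axis, out=out, **kwds)
    return bound(*args, **kwds)
ValueError: attempt to get argmax of an empty sequence
```

Run:
```python
import cv2
cv2.imwrite("pics/c1.png",cv2.resize(cv2.imread("pics/side1.png")[130:330,220:480],None,fx=3,fy=3))
```

```text
(no output)
```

View pics/c1.png

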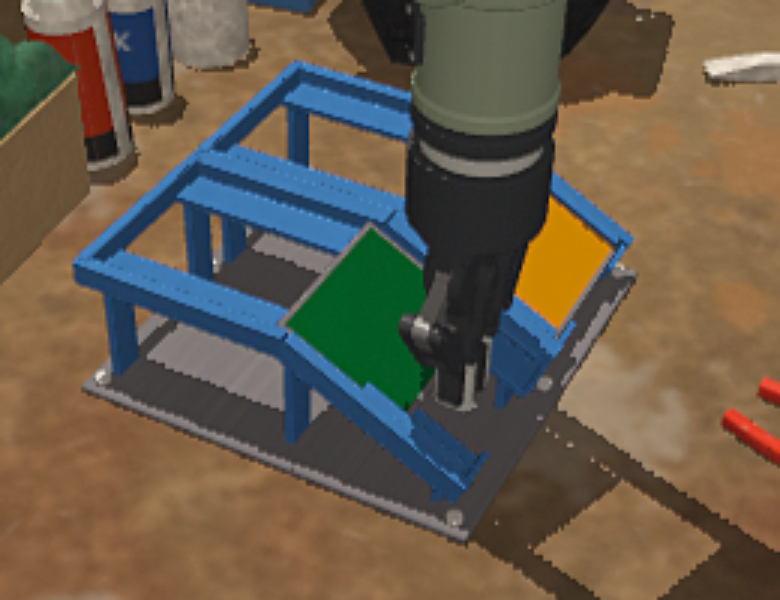

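The crop shows green at about (360,315), slid straight up its slope with its upper edge past the crest. The fingers at (455,370) are in the gap, and amber at (570,265) hasn't moved. I'll keep pushing.

Run:
```python
from rk import *
f0=read_force()
for x,z in((-.05,.016+.078*.5317),(-.014,.016+.114*.5317),(.0,.076)):
    print(robot.move_straight(w(x,z),.04,threshold=15), rackpos(), read_force()-f0, read_t())
    r=green("side"); print(r[1:])
cv2.imwrite("pics/c2.png",cv2.resize(r[0][130:330,220:480],None,fx=3,fy=3))
```

```text
False [-0.0495  0.0659  0.0577] [-0.5407826   0.17513865  0.68379039] 7.2833
(np.uint64(1505), array([-0.0397,  0.0127,  0.0728]), array([0.0384, 0.1275, 0.1677]), array([0.0075, 0.0757, 0.0972]))
True [-0.0192  0.0661  0.0752] [ 2.3231259  -0.44386332 -1.16956868] 8.2083
(np.uint64(1197), array([-0.0087,  0.0136,  0.0883]), array([0.0801, 0.1298, 0.1676]), array([0.0437, 0.0771, 0.0919]))
False [0.0002 0.066  0.076 ] [ 2.13444099 -0.10185479 -1.06022103] 8.9917
(np.uint64(1139), array([0.0099, 0.0131, 0.0884]), array([0.1001, 0.1275, 0.1641]), array([0.0636, 0.0776, 0.0918]))
```

View pics/c2.png

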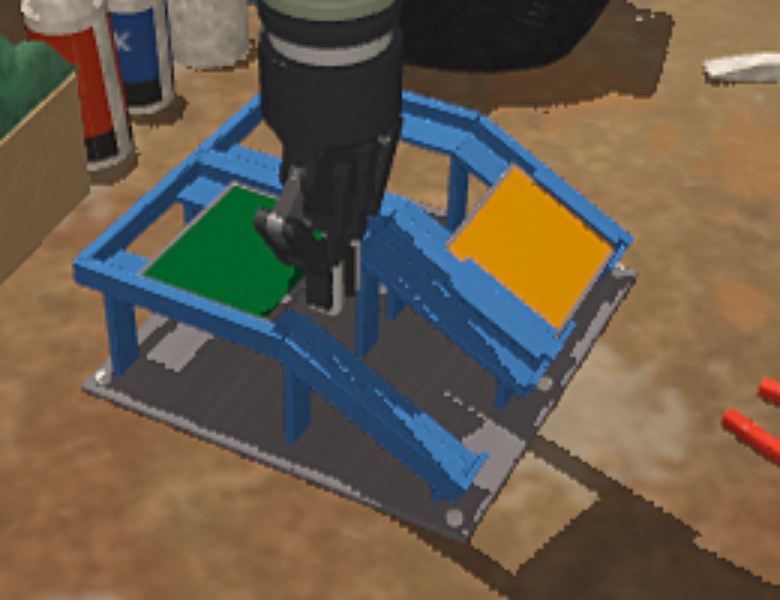

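Green now lies flat on the shelf (crop (225,250), x about 10–100 mm), and amber is still seated at (530,250). I'll centre green with another 8 mm, back out and check from both views.

Run:
```python
from rk import *
print(robot.move_straight(w(.008,.076),.03,threshold=10), rackpos())
robot.move_straight(w(-.04,.076),.08); robot.move_straight(w(-.04,.2),.15)
robot.reach([.25,-.5,.25],q); print(read_t())
for n in("side","top"):
    r=green(n); cv2.imwrite(f"pics/{n}3.png",r[0]); print(n,r[1:])
    D=np.load(f"pics/{n}0.npz"); a0=quad(mask(D["im"],"amber")); a1=quad(mask(r[0],"amber")); print("amber quad shift",(a1-a0).ravel())
cv2.imwrite("pics/c3.png",np.hstack([cv2.resize(cv2.imread(f"pics/{n}3.png")[y:y+200,x:x+200],None,fx=2,fy=2) for n,x,y in(("side",240,130),("top",255,130))]))
```

```text
False [0.0084 0.066  0.0761]
13.0
side (np.uint64(1567), array([0.0243, 0.0119, 0.0889]), array([0.107 , 0.1167, 0.0948]), array([0.0652, 0.0661, 0.0915]))
amber quad shift [0. 0. 0. 0. 0. 0. 0. 0.]Traceback (most recent call last):
  File "<stdin>", line 6, in <module>
  File "rk.py", line 7, in green
    im,d=imaging.grab_frame(n); m=mask(im,"green"); c=(cloud(n,m,d)-O)@R
                                ~~~~^^^^^^^^^^^^
  File "vis.py", line 13, in mask
    i=1+np.argmax(s[1:,4]); return (l==i).astype(np.uint8)
        ~~~~~~~~~^^^^^^^^^
    return _wrapfunc(a, 'argmax', axis=axis, out=out, **kwds)
    return bound(*args, **kwds)
ValueError: attempt to get argmax of an empty sequence
```

Run:
```python
from rk import *
a,_=imaging.grab_frame("side"); b,_=imaging.grab_frame("top")
cv2.imwrite("pics/c3.png",np.hstack([cv2.resize(a[130:330,240:440],None,fx=2,fy=2),cv2.resize(b[130:330,255:455],None,fx=2,fy=2)]))
print(read_t(),rackpos(), cv2.cvtColor(b,cv2.COLOR_BGR2HSV)[208,322])
```

```text
13.2 [-0.3112 -0.3505  0.2499] [ 67 103 178]
```

View pics/c3.png

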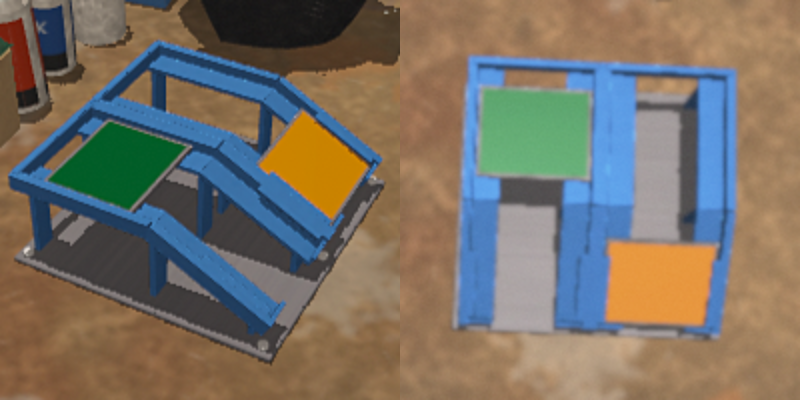

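In both views green lies flat in the middle of its shelf (top crop (533,132), clear of both crest and fence; the top view only looks paler from glare). Amber is still seated at (660,283), and the arm is clear.

```bash
python3 -c "
from station import robot, imaging, read_t, read_joint_pos, read_dq, read_effort, read_tool_pos, read_ee_rot, read_force, read_moment, read_grip_width, read_gripper_force
print(robot.job_done(), read_t())"
```

```text
the job is handed in; nothing more can be done
the job is handed in; nothing more can be done
```

The green glass now lies flat in the middle of the level shelf behind its lane, the amber glass is still seated in its slot, and I handed the job in at about 13 s with the arm clear.

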